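# Find the heavy side of a grinding wheel

## Task

One side of the grinding wheel on the balancing stand is secretly heavier. Spin the wheel by hand and at least once let go so that it runs freely to rest with the heavy side low, work out which side is heavy (try it both ways round, since the bearings drag), then turn the heavy side straight down and finish with the wheel pinched still in the gripper. Do not shift the loose things on the bench.

Things in the scene. Friction and masses are not known exactly. Their poses are not given: they have to be found in the camera images.
- stand: green balancing stand bolted to the bench. Origin: centre of the underside of its 200 x 150 x 12 mm base; z up; x along the wheel's axle, which lies 105 mm above the origin. Two posts, 16 mm thick along x and 18 mm wide, at x = +65 and -65 mm, each topped by a round bearing housing 40 mm across: nothing but the wheel is higher than 125 mm
- wheel: grey grinding wheel 150 mm across, 20 mm thick, midway between the posts. Origin: its centre, on the axle; its x axis is the axle, parallel to the stand's x, and it turns endlessly both ways. Flat faces; flanges 44 mm across project 15 mm each side. Pinch the rim across its thickness, from above, at any angle. Turning takes up to about 4 N at the rim. It stands still at the start
- red_mark (a point): rim point at the wheel's +z, 75 mm from the axle, mid-thickness, on the red stripe. Four 10 mm paint stripes run over both faces and the rim: red at the wheel's +z, yellow +y, white -z, blue -y. They only show how far it has turned: the slug hidden inside that makes one side heavy is at an angle to the stripes that differs every time
- axle_center (a point): middle of the axle. The greased bearings drag: let go, the wheel stays put if its heavy side is within D of straight up or straight down; else it rolls (about 1 rad/s at most, some 3 s) towards heavy side down without swinging past, and stops D short, on the side it came from. D is 0.5 to 0.75 rad, alike both ways: heavy side down is midway between the rests reached from either side
- carpenter_pencil: loose red carpenter's pencil 178 mm long, left part of the bench; leave it alone
- slate_part_6: loose cut slate piece 62 x 96 x 8 mm, left part of the bench; leave it alone
- slate_part_7: loose cut slate piece 62 x 89 x 8 mm, right of the stand; leave it alone
Mind the look-alikes: they are no part of the job. Leave any purple look-alike of the stand alone.

How it is judged:
On the way:
1. The wheel has been spun and, let go, has come to rest by itself with its heavy side in the lower half (z of axle_c1 in the frame of stand below 0.085 m and contact force between anything else and wheel below 0.05 N and angular speed of wheel below 0.05 rad/s), for 0.3 s.
At the end, for the whole second after the job is handed in: The wheel stands still with its heavy side within about 12 degrees (0.22 rad) of straight down, and the gripper's fingers are still pressing on the wheel (more than 2 N) (z of axle_c1 in the frame of stand below 0.065 m and y of axle_c1 in the frame of stand between -0.011 and 0.011 m and angular speed of wheel below 0.05 rad/s and contact force between the fingers and wheel above 2 N); the arm keeps its last pose, push and grip.
It fails at once if a loose thing on the bench is shifted by more than 30 mm (distance of any of carpenter_pencil, slate_part_6, slate_part_7 from where it was at the start of the episode above 0.03 m).
It also fails if it takes over 72 s, if anything falls off the work surface, if the arm or the gripper's body presses on something with over 40 N, if the wrist force passes 120 N, or if a joint passes its speed limit or range.

## Robot

A 6-joint arm with a two-finger parallel gripper is mounted at the origin on a cart in front of the work surface, level with it; the furniture and walls round the work are solid. World frame = base frame: x ahead of the robot, y to its left, z up, the work surface at z = 0. Lengths are in m, angles in rad, forces in N, time in s.
With the tool pointing down it reaches from about 0.275 to 0.75 m from the base axis. Payload 10.2 kg.
Tool frame: the origin (TCP) lies midway between the tips of the shut fingers; the grasp point (between the pads) lies 19 mm behind it; z points along the fingers, y is the line along which they close (so a half turn about z gives the same grasp; the last joint's range is limited). The gripper opens to 88 mm and grips with 3 to 60 N. Pads are 18 mm wide; open, the fingers measure 123 mm over their backs; the gripper's body (75 mm by 187 mm) begins 45 mm behind the grasp point.
Start: joints at [-1.361, 0.313, 1.498, -0, 1.331, -0.223], TCP at [0.22, -0.477, 0.208] pointing down, gripper open.
Joint ranges: [-2.94, 2.94], [-0.97, 2.17], [0.19, 2.56], [-1.23, 4.37], [0.02, 3.11], [-2.88, 2.88]. Speed limits (rad/s): [2.39, 2.39, 3.01, 3.14, 3.14, 3.14].

## Interface

Orientations are given as a unit quaternion [w, x, y, z].
In Python, from plant import arm gives the robot as it stands.
- The arm moves only by the tool jog_arm, never from a script. Its argument "motion" is a list of rows, each a list of 7 numbers: the shift along the tool's x, y, z in cm, then the turn, a rotation vector about the tool's x, y, z in rad, then the finger opening in cm, from 0 to 8.81. In form: [[dx, dy, dz, wx, wy, wz, fingers], ...]. A call has 1 to 20 rows; each row shifts and turns the commanded pose from where the row before left it, along the tool's axes as they then stand; what a row does not reach is not made up. A row lasts 1/10 s, in which the tool goes at most 50 mm and 8.59 degrees, less where a joint would pass 70% of its speed; a pose out of reach is approached as far as the arm can. A call is refused whole if a number of a shift passes 5 or a number of a turn 0.15, either way. A call with a gripper value outside its range is refused whole. The fingers move at their own pace and stop on an object; "squeeze" is the grip in N (left out, the last holds). Time passes only in rows, so rows that do not move let the fingers close. It gives the time, the measured TCP pose, the force, the opening and the grip force at its end, in the units of the state.
- arm.get_obs(): the state, without advancing time (a new reading comes with each control period).
- arm.grab_frame(name): name is "side" or "top"; returns the picture (384x512x3 uint8, red, green, blue); there is no depth.
- arm.camera_model(name): a dict with "fx", "fy", "cx", "cy" (pixels), "world_from_camera" (4x4, takes a point from camera to world coordinates). Camera axes: x right, y down, z forward; pixel columns grow to the right and rows downward; lengths in m; the calibration is good to about 2 mm. A picture is of the moment at which its call begins. camera_model takes no time and is no camera call.
- arm.job_done(): hands the job in; it is judged then, once.
The state is a dict: "clock": time; "joint_pos": joint angles; "joint_vel": joint speeds; "effort": joint torques, N m; "ee_pos": TCP position; "eef_rot": TCP orientation; "ft_force": force on the tool from outside, world axes, zero at the start; "torque": the same for the moment, N m; "gripper_width": opening from 0.0 (shut) to 1.0 (fully open); "grasp_force": force on a finger pad.
Only numpy, scipy, OpenCV 4.12 (cv2) and the standard library are available. Lean on these libraries where they do the work, as an engineer would, in place of code of your own. Each camera call takes 0.05 s, during which the arm holds its last target. There are 200 camera calls.

## Working session

There is one attempt and no reset: what is moved stays moved. The work goes in short steps, Python scripts to look and compute and a tool call to move; the robot and the scene stay as the last step left them, time stands still between calls to the robot, and variables do not carry over. Pictures are saved under pics/ and viewed, at most 10 in all, crops included, and the job is handed in when it is done.

Besides the shell and the picture viewer there is one more tool, called after "Call:" as name(argument=value, ...), one argument or row to a line, values as JSON. jog_arm: Moves the arm, as the interface text tells. Its arguments: {"type":"object","properties":{"motion":{"type":"array"},"squeeze":{"type":"number"}},"required":["motion"]}

```bash
mkdir -p pics
python3 - <<'E'
from plant import arm
import cv2, numpy as np
for n in("top","side"):
    cv2.imwrite(f"pics/{n}0.png",cv2.cvtColor(arm.grab_frame(n),cv2.COLOR_RGB2BGR))
    m=arm.camera_model(n);print(n,m["fx"],m["cx"],m["cy"],np.round(m["world_from_camera"],3).tolist())
o=arm.get_obs();print(o)
E
```

```text
top 353.79490381714413 255.8969566036019 189.12230973818637 [[-0.021, -0.986, 0.163, 0.493], [-1.0, 0.019, -0.014, 0.053], [0.01, -0.164, -0.986, 1.184], [0.0, 0.0, 0.0, 1.0]]
side 382.7007449803332 254.1672479148092 191.73026064855657 [[-0.997, 0.054, -0.053, 0.713], [0.073, 0.52, -0.851, 1.03], [-0.018, -0.852, -0.523, 0.733], [0.0, 0.0, 0.0, 1.0]]
{'clock': 0.1, 'joint_pos': array([-1.36138151e+00,  3.13352679e-01,  1.49835764e+00,  2.51711000e-05,
        1.33101416e+00, -2.23400640e-01]), 'joint_vel': array([ 1.07729937e-03, -1.27006110e-03, -9.27213585e-04, -1.25042372e-03,
        1.95616970e-03,  3.32202557e-05]), 'effort': array([ 2.00816168e-03, -4.02812076e+01, -2.52645975e+01,  6.95065479e-02,
        3.41972394e-02, -5.14110047e-05]), 'ee_pos': array([ 0.22013987, -0.4763325 ,  0.2070408 ]), 'eef_rot': array([-5.65811182e-04,  9.76675578e-01,  2.14719574e-01,  1.61808113e-05]), 'ft_force': array([ 0.50772881, -0.48442752, -0.01965051]), 'torque': array([ 0.00475614, -0.04406939,  0.0031573 ]), 'grasp_force': 0.0, 'gripper_width': 0.9980878491593818}
```

View pics/top0.png

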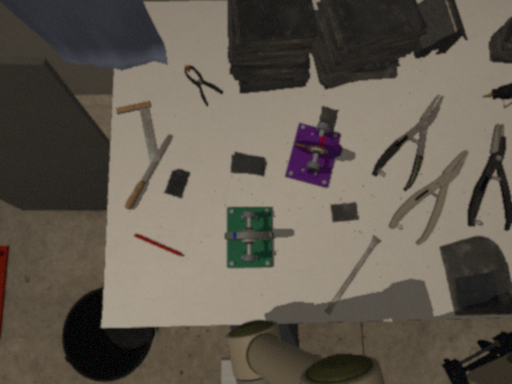

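View pics/side0.png

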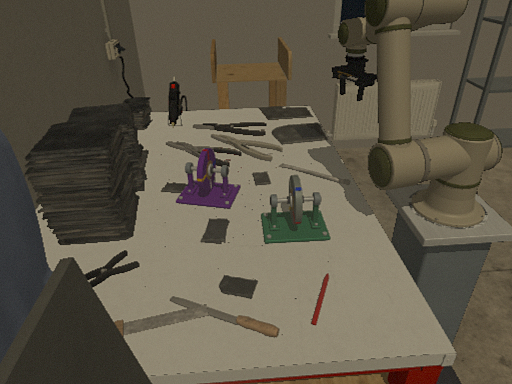

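```bash
cat > h.py <<'E'
from plant import arm
import cv2, numpy as np
def grab(n): return cv2.cvtColor(arm.grab_frame(n),cv2.COLOR_RGB2BGR)
def ray(n,uv):
    m=arm.camera_model(n);T=np.array(m["world_from_camera"])
    d=T[:3,:3]@np.array([(uv[0]-m["cx"])/m["fx"],(uv[1]-m["cy"])/m["fy"],1]);return T[:3,3],d
def plane(n,uv,z=None,x=None):
    c,d=ray(n,uv); t=(z-c[2])/d[2] if z is not None else (x-c[0])/d[0]; return c+t*d
def proj(n,p):
    m=arm.camera_model(n);T=np.linalg.inv(np.array(m["world_from_camera"]))
    q=T[:3,:3]@p+T[:3,3];return np.array([m["fx"]*q[0]/q[2]+m["cx"],m["fy"]*q[1]/q[2]+m["cy"]])
E
python3 - <<'E'
from h import *
t=cv2.imread("pics/top0.png");s=cv2.imread("pics/side0.png")
for n,im in(("top",t),("side",s)):
    h=cv2.cvtColor(im,cv2.COLOR_BGR2HSV)
    m=cv2.inRange(h,(55,90,30),(90,255,255))
    m=cv2.morphologyEx(m,cv2.MORPH_CLOSE,np.ones((3,3)))
    c=max(cv2.findContours(m,0,2)[0],key=cv2.contourArea)
    b=cv2.boxPoints(cv2.minAreaRect(c)) if n=="top" else cv2.approxPolyDP(cv2.convexHull(c),3,True)[:,0].astype(float)
    P=np.array([plane(n,q,z=.012) for q in b]);print(n,b.round(1).tolist(),P.round(3).tolist(),P.mean(0).round(4))
    e=[np.linalg.norm(P[i]-P[i-1]) for i in range(len(P))];print(np.round(e,3))
a=cv2.resize(t[190:285,205:315],(400,345),interpolation=cv2.INTER_CUBIC)
b=cv2.resize(s[165:250,250:340],(390,345),interpolation=cv2.INTER_CUBIC)
cv2.imwrite("pics/crop0.png",np.hstack([a,b]))
E
```

```text
top [[228.0, 240.0], [271.0, 240.0], [271.0, 266.0], [228.0, 266.0]] [[0.52, 0.132, 0.012], [0.517, -0.009, 0.012], [0.434, -0.006, 0.012], [0.437, 0.133, 0.012]] [0.4772 0.0626 0.012 ]
[0.083 0.141 0.084 0.139]
side [[329.0, 237.0], [265.0, 242.0], [262.0, 214.0], [320.0, 213.0]] [[0.435, 0.139, 0.012], [0.629, 0.144, 0.012], [0.625, -0.001, 0.012], [0.434, 0.012, 0.012]] [0.5308 0.0735 0.012 ]
[0.127 0.194 0.145 0.191]
```

View pics/crop0.png

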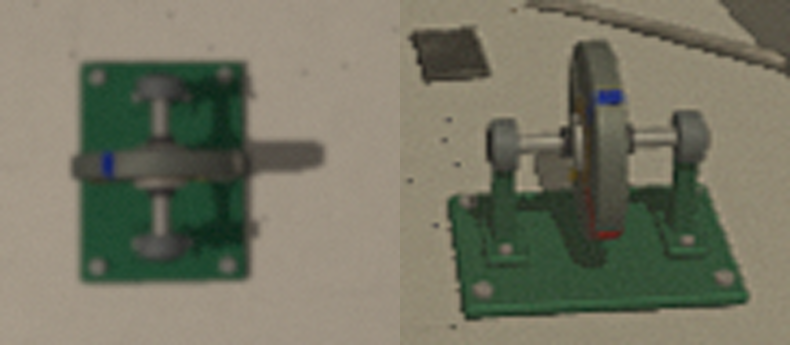

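Two candidates: the green stand (top 250,237; side 296,210) and a purple one (top 316,152; side 208,180). The task's stand is the green one, and the crop confirms it: base, two posts and a grey wheel. Blue is at the upper +y side, red at the lower +y side.

```bash
cat >> h.py <<'E'
from scipy.spatial.transform import Rotation as R
def green(n,im,roi):
    h=cv2.cvtColor(im,cv2.COLOR_BGR2HSV);m=cv2.inRange(h,(55,70,25),(90,255,255));k=np.zeros_like(m);u0,u1,v0,v1=roi
    k[v0:v1,u0:u1]=m[v0:v1,u0:u1];return np.argwhere(k)[:,::-1].astype(np.float32)
HSV={"red":[((0,110,50),(7,255,255)),((173,110,50),(180,255,255))],"yellow":[((16,110,60),(32,255,255))],"blue":[((108,110,40),(130,255,255))]}
C=np.array([0.530,0.064,0.105])
def stripes(n,im,c):
    """rim stripe angles (rad from up toward +y), first ray hit on wheel cylinder"""
    h=cv2.cvtColor(im,cv2.COLOR_BGR2HSV);out={}
    roi=(222,275,225,245) if n=="top" else (280,315,170,235)
    u0,u1,v0,v1=roi
    for k,rs in HSV.items():
        m=sum(cv2.inRange(h[v0:v1,u0:u1],*r) for r in rs)
        A=[]
        for v,u in np.argwhere(m):
            o,d=ray(n,(u+u0,v+v0));a=d[1]**2+d[2]**2;w=(o-c)[1:];b=w@d[1:];q=b*b-a*(w@w-.075**2)
            if q<0: continue
            p=o+d*(-b-q**.5)/a-c
            if abs(p[0])<.013: A.append(np.arctan2(p[1],p[2]))
        if A: out[k]=(round(float(np.median(A)),3),len(A))
    return out
E
python3 - <<'E'
from h import *
t=cv2.imread("pics/top0.png");s=cv2.imread("pics/side0.png")
P=green("top",t,(215,285,195,280));r=cv2.minAreaRect(P);b=cv2.boxPoints(r)
Q=np.array([plane("top",q,z=.012) for q in b]);print(b.round(1).tolist(),Q.round(3).tolist(),Q.mean(0))
print([round(float(np.linalg.norm(Q[i]-Q[i-1])),3) for i in range(4)], [round(float(np.degrees(np.arctan2(*(Q[i]-Q[i-1])[[1,0]]))),1) for i in range(4)])
# bearing housings / purple too: two-view check of wheel: top of wheel edge lines
c=Q.mean(0);c[2]=.105
print("axle projects top",proj("top",c),"side",proj("side",c))
for k in(-.075,.075): print("wheel y extremes top",proj("top",c+[0,k,0]),"side z",proj("side",c+[0,0,k]))
print(stripes("top",t,c),stripes("side",s,c))
E
```

```text
[[228.0, 208.0], [271.0, 208.0], [271.0, 266.0], [228.0, 266.0]] [[0.626, 0.131, 0.012], [0.623, -0.012, 0.012], [0.434, -0.006, 0.012], [0.437, 0.133, 0.012]] [0.52994122 0.06164184 0.012     ]
[0.189, 0.143, 0.189, 0.139] [-0.5, -91.2, 178.4, 88.7]
axle projects top [249.27940549 235.65478522] side [294.70423359 198.83567217]
wheel y extremes top [274.03685141 235.12950526] side z [293.82065031 218.96825828]
wheel y extremes top [224.47491277 236.18106338] side z [295.64950369 177.29754179]
{'blue': (0.612, 20)} {'red': (2.162, 12), 'blue': (0.583, 15)}
```

Call:
jog_arm(
  motion=[
    [2.54,-1.8,-0.6,0,0,0,8.8],
    [2.54,-1.8,-0.6,0,0,0,8.8],
    [2.54,-1.8,-0.6,0,0,0,8.8],
    [2.54,-1.8,-0.6,0,0,0,8.8],
    [2.54,-1.8,-0.6,0,0,0,8.8],
    [2.54,-1.8,-0.6,0,0,0,8.8],
    [2.54,-1.8,-0.6,0,0,0,8.8],
    [2.54,-1.8,-0.6,0,0,0,8.8],
    [2.54,-1.8,-0.6,0,0,0,8.8],
    [2.54,-1.8,-0.6,0,0,0,8.8],
    [2.54,-1.8,-0.6,0,0,0,8.8],
    [2.54,-1.8,-0.6,0,0,0,8.8],
    [2.54,-1.8,-0.6,0,0,0,8.8],
    [2.54,-1.8,-0.6,0,0,0,8.8],
    [2.54,-1.8,-0.6,0,0,0,8.8],
    [2.54,-1.8,-0.6,0,0,0,8.8],
    [2.54,-1.8,-0.6,0,0,0,8.8],
    [2.54,-1.8,-0.6,0,0,0,8.8],
    [2.54,-1.8,-0.6,0,0,0,8.8],
    [2.54,-1.8,-0.6,0,0,0,8.8],
  ],
  squeeze=30,
)

```text
clock: 2.1
ee_pos: [0.5307, 0.0645, 0.3274]
eef_rot: [-0.0, 0.977, 0.215, -0.0]
ft_force: [0.7, -1.2, 0.4]
gripper_width: 0.995
grasp_force: 0.0
```

Call:
jog_arm(
  motion=[
    [0,0,0,0,0,-0.114,8.8],
    [0,0,0,0,0,-0.114,8.8],
    [0,0,0,0,0,-0.114,8.8],
    [0,0,0,0,0,-0.114,8.8],
    [0,0,0,0,0,-0.114,8.8],
    [0,0,0,0,0,-0.114,8.8],
    [0,0,0,0,0,-0.114,8.8],
    [0,0,0,0,0,-0.114,8.8],
    [0,0,0,0,0,-0.114,8.8],
    [0,0,0,0,0,-0.114,8.8],
    [0,0,0,0,0,0,8.8],
  ],
)

```text
clock: 3.2
ee_pos: [0.5303, 0.0633, 0.3272]
eef_rot: [-0.0, 0.706, 0.708, -0.0]
ft_force: [0.7, -0.3, 0.2]
gripper_width: 0.998
grasp_force: 0.0
```

Call:
jog_arm(
  motion=[
    [-3.2,0,1.4,0,0,0,8.8],
    [-3.2,0,1.4,0,0,0,8.8],
    [-3.2,0,1.4,0,0,0,8.8],
    [-3.2,0,1.4,0,0,0,8.8],
    [-3.2,0,1.3,0,0,0,8.8],
    [0,0,0,0,0.1,0,8.8],
    [0,0,0,0,0.1,0,8.8],
    [0,0,0,0,0.1,0,8.8],
    [0,0,0,0,0.1,0,8.8],
    [0,0,0,0,0.1,0,8.8],
    [0,0,0,0,0.1,0,8.8],
    [0,0,0,0,0.1,0,8.8],
    [0,0,0,0,0.1,0,8.8],
    [0,0,0,0,0,0,8.8],
  ],
)

```text
clock: 4.6
ee_pos: [0.5303, -0.0979, 0.2565]
eef_rot: [-0.278, 0.652, 0.649, 0.275]
ft_force: [-0.3, -0.5, -0.4]
gripper_width: 1.001
grasp_force: 0.0
```

```bash
cat >> h.py <<'E'
def st():
    o=arm.get_obs();q=o["eef_rot"];Rm=R.from_quat([q[1],q[2],q[3],q[0]]).as_matrix();d=o["ee_pos"]-np.array([.53,.0625,.105])
    z=Rm[:,2];a=np.arctan2(-z[1],-z[2]);print("t",round(o["clock"],2),"tilt a",round(a,3),"pos ang",round(np.arctan2(d[1],d[2]),3),"r",round(np.hypot(d[1],d[2]),4),"dx",round(d[0],4),"off in tool cm",(Rm.T@d*100).round(2),"q",o["joint_pos"].round(2),"gw",round(o["gripper_width"],3),"F",o["ft_force"].round(1),"gf",round(o["grasp_force"],1))
E
python3 -c "
from h import *
st()"
```

```text
t 4.6 tilt a -0.804 pos ang -0.814 r 0.2206 dx 0.0003 off in tool cm [-2.300e-01 -2.000e-02 -2.206e+01] q [-0.7   0.53  1.28  0.61  1.87 -0.68] gw 1.001 F [-0.3 -0.5 -0.4] gf 0.0
```

Call:
jog_arm(
  motion=[
    [0.2,0,3.4,0,0,0,8.8],
    [0,0,3.4,0,0,0,8.8],
    [0,0,3.4,0,0,0,8.8],
    [0,0,3.4,0,0,0,8.8],
    [0,0,3.4,0,0,0,8.8],
    [0,0,0,0,0,0,1],
    [0,0,0,0,0,0,1],
    [0,0,0,0,0,0,1],
    [0,0,0,0,0,0,1],
    [0,0,0,0,0,0,1],
    [0,0,0,0,0,0,1],
  ],
  squeeze=30,
)

```text
clock: 5.7
ee_pos: [0.5306, 0.0261, 0.1418]
eef_rot: [-0.275, 0.651, 0.652, 0.275]
ft_force: [-0.2, 0.7, 0.5]
gripper_width: 0.476
grasp_force: 0.0
```

```bash
python3 -c "
from h import *
st()"
```

```text
t 5.7 tilt a -0.8 pos ang -0.78 r 0.0517 dx 0.0006 off in tool cm [ 0.1   0.06 -5.17] q [-0.53  0.54  1.57  0.67  1.52 -0.74] gw 0.476 F [-0.2  0.7  0.5] gf 0.0
```

Call:
jog_arm(
  motion=[
    [0,0,0,0,0,0,1],
    [0,0,0,0,0,0,1],
    [0,0,0,0,0,0,1],
    [0,0,0,0,0,0,1],
    [0,0,0,0,0,0,1],
    [0,0,0,0,0,0,1],
  ],
)

```text
clock: 6.3
ee_pos: [0.5304, 0.0266, 0.1415]
eef_rot: [-0.276, 0.651, 0.652, 0.275]
ft_force: [0.3, -0.0, 1.0]
gripper_width: 0.115
grasp_force: 0.0
```

Call:
jog_arm(
  motion=[
    [0.5,0,0.026,0,-0.1,0,1],
    [0.51,0,0.026,0,-0.1,0,1],
    [0.51,0,0.026,0,-0.1,0,1],
    [0.51,0,0.026,0,-0.1,0,1],
    [0.51,0,0.026,0,-0.1,0,1],
    [0.51,0,0.026,0,-0.1,0,1],
    [0.51,0,0.026,0,-0.1,0,1],
    [0.51,0,0.026,0,-0.1,0,1],
  ],
)

```text
clock: 7.1
ee_pos: [0.5306, 0.0634, 0.1575]
eef_rot: [0.002, 0.706, 0.708, -0.001]
ft_force: [0.7, -0.1, -0.6]
gripper_width: 0.112
grasp_force: 0.0
```

```bash
python3 -c "
from h import *
st()
c=np.array([.53,.0625,.105])
for n in('top','side'):print(stripes(n,grab(n),c))"
```

```text
t 7.1 tilt a 0.004 pos ang 0.017 r 0.0525 dx 0.0006 off in tool cm [ 0.07  0.06 -5.25] q [-0.1   0.38  1.54 -0.    1.22 -0.1 ] gw 0.112 F [ 0.7 -0.1 -0.6] gf 0.0
{}
{'red': (2.143, 12), 'blue': (0.591, 20)}
```

```bash
python3 -c "
from h import *
t=grab('top');s=grab('side')
a=cv2.resize(t[170:290,190:310],(400,400),interpolation=cv2.INTER_CUBIC)
b=cv2.resize(s[120:240,235:355],(400,400),interpolation=cv2.INTER_CUBIC)
cv2.imwrite('pics/c1.png',np.hstack([a,b]))
o=arm.get_obs()['ee_pos'];print(proj('side',o),proj('top',o))
"
```

```text
[295.35980793 184.44637587] [248.46255856 234.95760913]
```

View pics/c1.png

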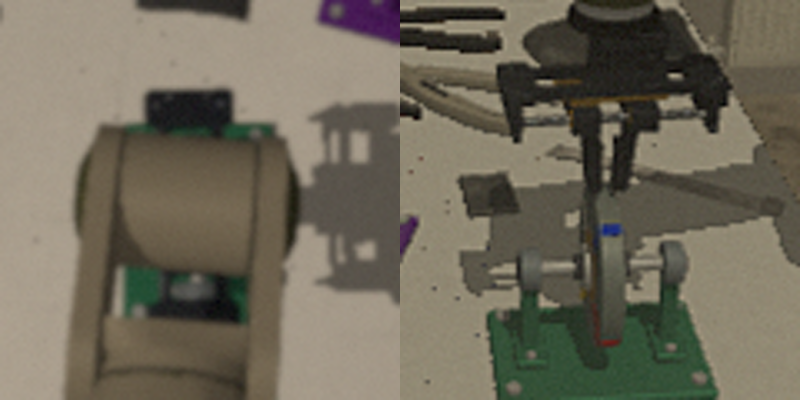

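```bash
python3 -c "
from h import *
for z in(.208,.228,.16): print(proj('side',np.array([.22,-.477,z])))
for z in(.157,.176,.183,.2): print(z,proj('side',np.array([.53,.063,z])))
s=cv2.imread('pics/side0.png');s2=grab('side')
a=cv2.resize(s[40:120,320:400],(380,380),interpolation=cv2.INTER_CUBIC)
b=cv2.resize(s2[150:230,260:340],(380,380),interpolation=cv2.INTER_CUBIC)
cv2.imwrite('pics/c2.png',np.hstack([a,b]))
"
```

```text
[348.63451045 103.94342278]
[349.17298125  99.21141226]
[347.37074138 115.04925895]
0.157 [295.4086021  184.29243142]
0.176 [295.65409565 178.71212748]
0.183 [295.7456378  176.63128668]
0.2 [295.97046374 171.52077755]
```

View pics/c2.png

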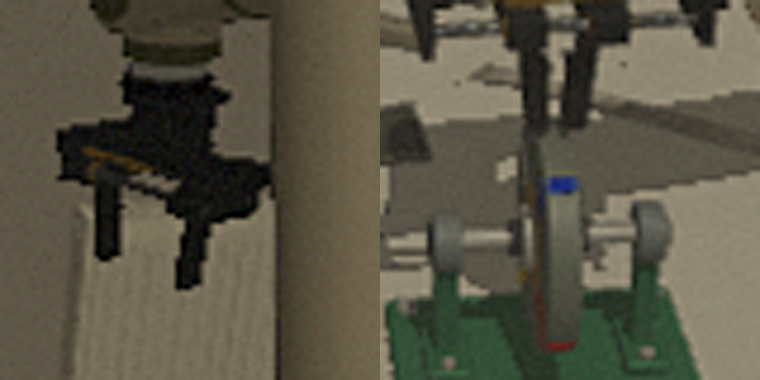

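Call:
jog_arm(
  motion=[
    [0,0,-3.4,0,0,0,5],
    [0,0,-3.4,0,0,0,5],
    [1.2,0,0.06,0,-0.1,0,5],
    [1.2,0,0.06,0,-0.1,0,5],
    [1.2,0,0.06,0,-0.1,0,5],
    [1.2,0,0.06,0,-0.1,0,5],
    [1.2,0,0.06,0,-0.1,0,5],
    [1.2,0,0.06,0,-0.1,0,5],
    [1.2,0,0.06,0,-0.1,0,5],
    [1.2,0,0.06,0,-0.1,0,5],
    [0,0,0,0,0,0,5],
  ],
)

```text
clock: 8.45
ee_pos: [0.5292, 0.1499, 0.1849]
eef_rot: [0.274, 0.649, 0.653, -0.278]
ft_force: [-0.1, 1.0, -0.2]
gripper_width: 0.569
grasp_force: 0.0
```

```bash
python3 -c "
from h import *
st()
o=arm.get_obs();q=o['eef_rot'];M=R.from_quat([q[1],q[2],q[3],q[0]]).as_matrix();p=o['ee_pos']
t=grab('top');s=grab('side')
for n in('side','top'): print(n,'tcp',proj(n,p),'toolbias',proj(n,p-.025*M[:,2]),'worldbias',proj(n,p+[0,0,.025]))
a=cv2.resize(t[190:270,190:290],(500,400),interpolation=cv2.INTER_CUBIC)
b=cv2.resize(s[140:240,255:330],(300,400),interpolation=cv2.INTER_CUBIC)
cv2.imwrite('pics/c3.png',np.hstack([a,b]))
print(stripes('side',s,np.array([.53,.0625,.105])))
"
```

```text
t 8.45 tilt a 0.802 pos ang 0.83 r 0.1184 dx -0.0008 off in tool cm [  0.33  -0.12 -11.83] q [ 0.4   0.65  1.27 -0.72  1.6   0.52] gw 0.569 F [-0.1  1.  -0.2] gf 0.0
side tcp [301.33820252 191.50020994] toolbias [302.80829816 189.44953414] worldbias [301.76494018 183.59737222]
top tcp [217.52866519 235.62534121] toolbias [210.37554872 235.51926681] worldbias [216.64242037 235.31415616]
{'red': (2.146, 13), 'yellow': (0.444, 1)}
```

View pics/c3.png

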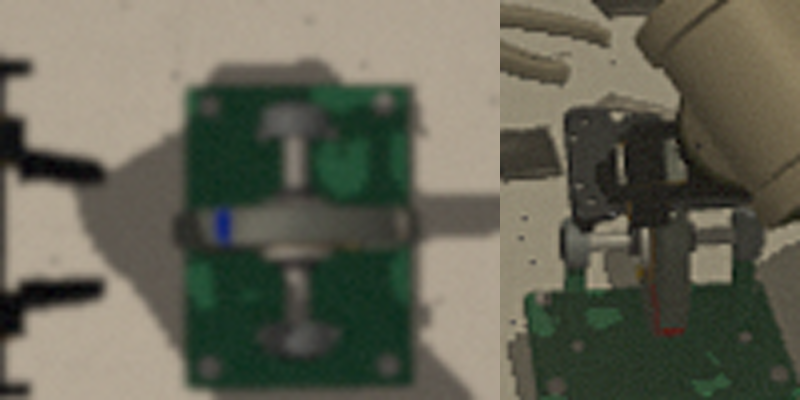

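The top view shows the fingertips at (210, 224) and (210, 248). That is 25 mm short of the reported TCP along the tool, so the first grasp closed just above the rim. I'll go 25 mm deeper, with reported r at about 3 cm.

Call:
jog_arm(
  motion=[
    [-0.3,0.1,2.2,0,0,0,5],
    [0,0,2.2,0,0,0,5],
    [0,0,2.2,0,0,0,5],
    [0,0,2.2,0,0,0,5],
    [0,0,0,0,0,0,5],
    [0,0,0,0,0,0,1],
    [0,0,0,0,0,0,1],
    [0,0,0,0,0,0,1],
    [0,0,0,0,0,0,1],
    [0,0,0,0,0,0,1],
    [0,0,0,0,0,0,1],
    [0,0,0,0,0,0,1],
  ],
  squeeze=30,
)

```text
clock: 9.75
ee_pos: [0.5319, 0.0847, 0.1298]
eef_rot: [0.276, 0.651, 0.652, -0.274]
ft_force: [3.7, 4.2, 3.1]
gripper_width: 0.221
grasp_force: 30.0
```

```bash
python3 -c "
from h import *
st()"
```

```text
t 9.75 tilt a 0.799 pos ang 0.73 r 0.0333 dx 0.0019 off in tool cm [-0.23  0.2  -3.32] q [ 0.3   0.64  1.44 -0.77  1.41  0.56] gw 0.221 F [3.7 4.2 3.1] gf 30.0
```

Call:
jog_arm(
  motion=[
    [-0.32,0,0.016,0,0.1,0,1],
    [-0.32,0,0.016,0,0.1,0,1],
    [-0.32,0,0.016,0,0.1,0,1],
    [-0.32,0,0.016,0,0.1,0,1],
    [-0.32,0,0.016,0,0.1,0,1],
    [-0.32,0,0.016,0,0.1,0,1],
    [-0.32,0,0.016,0,0.1,0,1],
    [-0.32,0,0.016,0,0.1,0,1],
  ],
)

```text
clock: 10.55
ee_pos: [0.5313, 0.0611, 0.1383]
eef_rot: [-0.001, 0.707, 0.708, 0.002]
ft_force: [5.4, 0.6, -16.0]
gripper_width: 0.222
grasp_force: 30.0
```

```bash
python3 -c "
from h import *
st()
print(stripes('side',grab('side'),np.array([.53,.0625,.105])))"
```

```text
t 10.55 tilt a -0.004 pos ang -0.041 r 0.0333 dx 0.0013 off in tool cm [-0.12  0.14 -3.33] q [-0.11  0.4   1.57  0.    1.18 -0.11] gw 0.222 F [  5.4   0.6 -16. ] gf 30.0
{'red': (1.359, 28), 'blue': (-0.13, 4)}
```

Call:
jog_arm(
  motion=[
    [-0.32,0,0.06,0,0.1,0,1],
    [-0.32,0,0.05,0,0.1,0,1],
    [-0.32,0,0.016,0,0.1,0,1],
    [-0.32,0,0.016,0,0.1,0,1],
    [-0.32,0,0.016,0,0.1,0,1],
    [-0.32,0,0.016,0,0.1,0,1],
    [-0.32,0,0.016,0,0.1,0,1],
    [-0.32,0,0.016,0,0.1,0,1],
    [0,0,0,0,0,0,1],
  ],
)

```text
clock: 11.5
ee_pos: [0.5309, 0.0373, 0.1267]
eef_rot: [-0.278, 0.652, 0.65, 0.275]
ft_force: [0.3, 1.5, -1.3]
gripper_width: 0.223
grasp_force: 30.0
```

```bash
python3 -c "
from h import *
st()
print(stripes('side',grab('side'),np.array([.53,.0625,.105])))"
```

```text
t 11.5 tilt a -0.803 pos ang -0.859 r 0.0332 dx 0.0009 off in tool cm [-0.19  0.08 -3.32] q [-0.51  0.56  1.59  0.68  1.48 -0.75] gw 0.223 F [ 0.3  1.5 -1.3] gf 30.0
{'red': (0.568, 32), 'yellow': (2.136, 14)}
```

Call:
jog_arm(
  motion=[
    [0,0,0,0,0,0,5],
    [0,0,0,0,0,0,5],
    [0,0,0,0,0,0,5],
    [0,0,0,0,0,0,5],
    [0,0,-3.5,0,0,0,5],
    [0,0,-3.5,0,0,0,5],
    [0,0,0,0,0,0,5],
  ],
)

```text
clock: 12.25
ee_pos: [0.5327, -0.0144, 0.1796]
eef_rot: [-0.273, 0.651, 0.652, 0.276]
ft_force: [0.5, -0.2, -0.0]
gripper_width: 0.568
grasp_force: 0.0
```

```bash
python3 -c "
from h import *
st()
for n in('side','top'):print(stripes(n,grab(n),np.array([.53,.0625,.105])))"
```

```text
t 12.25 tilt a -0.797 pos ang -0.8 r 0.1072 dx 0.0027 off in tool cm [ -0.04   0.31 -10.72] q [-0.59  0.52  1.49  0.64  1.62 -0.72] gw 0.568 F [ 0.5 -0.2 -0. ] gf 0.0
{'red': (-0.052, 13), 'yellow': (1.438, 28)}
{'red': (-0.163, 30)}
```

Call:
jog_arm(
  motion=[
    [0,0,0,0,0,0,5],
    [0,0,0,0,0,0,5],
    [0,0,0,0,0,0,5],
    [0,0,0,0,0,0,5],
    [0,0,0,0,0,0,5],
    [0,0,0,0,0,0,5],
    [0,0,0,0,0,0,5],
    [0,0,0,0,0,0,5],
    [0,0,0,0,0,0,5],
    [0,0,0,0,0,0,5],
    [0,0,0,0,0,0,5],
    [0,0,0,0,0,0,5],
    [0,0,0,0,0,0,5],
    [0,0,0,0,0,0,5],
    [0,0,0,0,0,0,5],
    [0,0,0,0,0,0,5],
    [0,0,0,0,0,0,5],
    [0,0,0,0,0,0,5],
    [0,0,0,0,0,0,5],
    [0,0,0,0,0,0,5],
  ],
)

```text
clock: 14.35
ee_pos: [0.5315, -0.012, 0.1773]
eef_rot: [-0.276, 0.651, 0.652, 0.275]
ft_force: [0.3, -0.4, -0.4]
gripper_width: 0.562
grasp_force: 0.0
```

```bash
python3 -c "
from h import *
st()
for n in('side','top'):print(stripes(n,grab(n),np.array([.53,.0625,.105])))"
```

```text
t 14.35 tilt a -0.8 pos ang -0.8 r 0.1038 dx 0.0015 off in tool cm [ -0.     0.14 -10.38] q [-0.58  0.53  1.5   0.64  1.62 -0.72] gw 0.562 F [ 0.3 -0.4 -0.4] gf 0.0
{'yellow': (0.93, 30)}
{'red': (-0.641, 26), 'yellow': (0.938, 21)}
```

Call:
jog_arm(
  motion=[
    [0,0,0,0,0,0,5],
    [0,0,0,0,0,0,5],
    [0,0,0,0,0,0,5],
    [0,0,0,0,0,0,5],
    [0,0,0,0,0,0,5],
    [0,0,0,0,0,0,5],
    [0,0,0,0,0,0,5],
    [0,0,0,0,0,0,5],
    [0,0,0,0,0,0,5],
    [0,0,0,0,0,0,5],
    [0,0,0,0,0,0,5],
    [0,0,0,0,0,0,5],
    [0,0,0,0,0,0,5],
    [0,0,0,0,0,0,5],
    [0,0,0,0,0,0,5],
  ],
)

```text
clock: 15.95
ee_pos: [0.5315, -0.012, 0.1773]
eef_rot: [-0.276, 0.651, 0.652, 0.275]
ft_force: [0.3, -0.1, 0.7]
gripper_width: 0.564
grasp_force: 0.0
```

```bash
python3 -c "
from h import *
st()
for n in('side','top'):print(stripes(n,grab(n),np.array([.53,.0625,.105])))"
```

```text
t 15.95 tilt a -0.8 pos ang -0.8 r 0.1038 dx 0.0015 off in tool cm [ -0.     0.14 -10.38] q [-0.58  0.53  1.5   0.64  1.62 -0.72] gw 0.564 F [ 0.3 -0.1  0.7] gf 0.0
{'yellow': (0.929, 29)}
{'red': (-0.622, 27), 'yellow': (0.937, 21)}
```

Call:
jog_arm(
  motion=[
    [1.3,0,0.08,0,-0.125,0,5],
    [1.3,0,0.08,0,-0.125,0,5],
    [1.3,0,0.08,0,-0.125,0,5],
    [1.3,0,0.08,0,-0.125,0,5],
    [1.3,0,0.08,0,-0.125,0,5],
    [1.3,0,0.08,0,-0.125,0,5],
    [1.3,0,0.08,0,-0.125,0,5],
    [1.3,0,0.08,0,-0.125,0,5],
    [1.3,0,0.08,0,-0.125,0,5],
    [1.3,0,0.08,0,-0.125,0,5],
    [1.3,0,0.08,0,-0.125,0,5],
    [1.3,0,0.08,0,-0.125,0,5],
    [1.3,0,0.08,0,-0.125,0,5],
    [1.3,0,0.08,0,-0.125,0,5],
    [0,0,0,0,0,0,5],
  ],
)

```text
clock: 17.55
ee_pos: [0.5297, 0.1494, 0.1611]
eef_rot: [0.323, 0.625, 0.631, -0.326]
ft_force: [-0.2, 0.0, -0.4]
gripper_width: 0.57
grasp_force: 0.0
```

```bash
python3 -c "
from h import *
st()
for n in('side','top'):print(stripes(n,grab(n),np.array([.53,.0625,.105])))"
```

```text
t 17.55 tilt a 0.955 pos ang 0.997 r 0.1034 dx -0.0003 off in tool cm [  0.44  -0.03 -10.33] q [ 0.44  0.74  1.27 -0.83  1.64  0.6 ] gw 0.57 F [-0.2  0.  -0.4] gf 0.0
{'yellow': (0.966, 22)}
{'red': (-0.622, 27), 'yellow': (0.938, 24)}
```

Call:
jog_arm(
  motion=[
    [-0.4,0,1.75,0,0,0,5],
    [0,0,1.75,0,0,0,5],
    [0,0,1.75,0,0,0,5],
    [0,0,1.75,0,0,0,5],
    [0,0,0,0,0,0,5],
    [0,0,0,0,0,0,1],
    [0,0,0,0,0,0,1],
    [0,0,0,0,0,0,1],
    [0,0,0,0,0,0,1],
    [0,0,0,0,0,0,1],
    [0,0,0,0,0,0,1],
    [0,0,0,0,0,0,1],
  ],
)

```text
clock: 18.85
ee_pos: [0.532, 0.0888, 0.1284]
eef_rot: [0.324, 0.628, 0.63, -0.322]
ft_force: [4.3, 2.5, 2.4]
gripper_width: 0.22
grasp_force: 30.0
```

Call:
jog_arm(
  motion=[
    [-0.33,0,0.016,0,0.1,0,1],
    [-0.33,0,0.016,0,0.1,0,1],
    [-0.33,0,0.016,0,0.1,0,1],
    [-0.33,0,0.016,0,0.1,0,1],
    [-0.33,0,0.016,0,0.1,0,1],
    [-0.33,0,0.016,0,0.1,0,1],
    [-0.33,0,0.016,0,0.1,0,1],
    [-0.33,0,0.016,0,0.1,0,1],
    [-0.33,0,0.016,0,0.1,0,1],
  ],
)

```text
clock: 19.75
ee_pos: [0.5313, 0.0629, 0.1403]
eef_rot: [0.016, 0.706, 0.707, -0.016]
ft_force: [7.5, -1.2, -22.3]
gripper_width: 0.221
grasp_force: 30.0
```

```bash
python3 -c "
from h import *
st()
for n in('side',):print(stripes(n,grab(n),np.array([.53,.0625,.105])))"
```

```text
t 19.75 tilt a 0.046 pos ang 0.011 r 0.0353 dx 0.0013 off in tool cm [-0.12  0.13 -3.53] q [-0.08  0.4   1.56 -0.05  1.18 -0.06] gw 0.221 F [  7.5  -1.2 -22.3] gf 30.0
{'yellow': (0.051, 17)}
```

Call:
jog_arm(
  motion=[
    [-0.33,-0.1,0.09,0,0.1,0,1],
    [-0.33,0,0.07,0,0.1,0,1],
    [-0.33,0,0.03,0,0.1,0,1],
    [-0.33,0,0.016,0,0.1,0,1],
    [-0.33,0,0.016,0,0.1,0,1],
    [-0.33,0,0.016,0,0.1,0,1],
    [-0.33,0,0.016,0,0.1,0,1],
    [-0.33,0,0.016,0,0.1,0,1],
    [-0.33,0,0.016,0,0.1,0,1],
    [0,0,0,0,0,0,1],
  ],
)

```text
clock: 20.8
ee_pos: [0.5309, 0.0356, 0.1278]
eef_rot: [-0.293, 0.644, 0.643, 0.293]
ft_force: [5.0, 2.4, -1.6]
gripper_width: 0.221
grasp_force: 30.0
```

```bash
python3 -c "
from h import *
st()
for n in('side',):print(stripes(n,grab(n),np.array([.53,.0625,.105])))"
```

```text
t 20.8 tilt a -0.855 pos ang -0.866 r 0.0353 dx 0.0009 off in tool cm [-0.04  0.09 -3.53] q [-0.53  0.58  1.59  0.71  1.51 -0.77] gw 0.221 F [ 5.   2.4 -1.6] gf 30.0
{'blue': (2.274, 1)}
```

Call:
jog_arm(
  motion=[
    [0,0,0,0,0,0,5],
    [0,0,0,0,0,0,5],
    [0,0,0,0,0,0,5],
    [0,0,0,0,0,0,5],
    [0,0,-3.5,0,0,0,5],
    [0,0,-3.5,0,0,0,5],
    [0,0,0,0,0,0,5],
    [0,0,0,0,0,0,5],
    [0,0,0,0,0,0,5],
    [0,0,0,0,0,0,5],
    [0,0,0,0,0,0,5],
    [0,0,0,0,0,0,5],
    [0,0,0,0,0,0,5],
    [0,0,0,0,0,0,5],
    [0,0,0,0,0,0,5],
    [0,0,0,0,0,0,5],
    [0,0,0,0,0,0,5],
    [0,0,0,0,0,0,5],
    [0,0,0,0,0,0,5],
    [0,0,0,0,0,0,5],
  ],
)

```text
clock: 22.85
ee_pos: [0.5305, -0.0159, 0.1755]
eef_rot: [-0.292, 0.644, 0.645, 0.291]
ft_force: [0.6, -0.0, -0.8]
gripper_width: 0.568
grasp_force: 0.0
```

Call:
jog_arm(
  motion=[
    [0,0,0,0,0,0,5],
    [0,0,0,0,0,0,5],
    [0,0,0,0,0,0,5],
    [0,0,0,0,0,0,5],
    [0,0,0,0,0,0,5],
    [0,0,0,0,0,0,5],
    [0,0,0,0,0,0,5],
    [0,0,0,0,0,0,5],
    [0,0,0,0,0,0,5],
    [0,0,0,0,0,0,5],
    [0,0,0,0,0,0,5],
    [0,0,0,0,0,0,5],
    [0,0,0,0,0,0,5],
    [0,0,0,0,0,0,5],
    [0,0,0,0,0,0,5],
  ],
)

```text
clock: 24.35
ee_pos: [0.5305, -0.0159, 0.1755]
eef_rot: [-0.292, 0.644, 0.645, 0.291]
ft_force: [-0.2, 0.2, -0.5]
gripper_width: 0.57
grasp_force: 0.0
```

```bash
python3 -c "
from h import *
st()
for n in('side','top'):print(stripes(n,grab(n),np.array([.53,.0625,.105])))"
```

```text
t 24.35 tilt a -0.85 pos ang -0.839 r 0.1054 dx 0.0005 off in tool cm [  0.12   0.04 -10.54] q [-0.6   0.55  1.5   0.67  1.65 -0.75] gw 0.57 F [-0.2  0.2 -0.5] gf 0.0
{'yellow': (-0.259, 9)}
{'yellow': (-0.315, 38)}
```

Rest 1 had yellow at 0.935 and rest 2 has it at about -0.31. The midway is 0.31 and D is 0.62, which fits the given range. I'll grip here and turn by +0.62.

Call:
jog_arm(
  motion=[
    [-0.1,0,1.75,0,0,0,5],
    [0,0,1.75,0,0,0,5],
    [0,0,1.75,0,0,0,5],
    [0,0,1.75,0,0,0,5],
    [0,0,0,0,0,0,5],
    [0,0,0,0,0,0,1],
    [0,0,0,0,0,0,1],
    [0,0,0,0,0,0,1],
    [0,0,0,0,0,0,1],
    [0,0,0,0,0,0,1],
    [0,0,0,0,0,0,1],
    [0,0,0,0,0,0,1],
  ],
)

```text
clock: 25.65
ee_pos: [0.5309, 0.0356, 0.1288]
eef_rot: [-0.291, 0.644, 0.645, 0.292]
ft_force: [2.5, -3.8, 2.4]
gripper_width: 0.219
grasp_force: 30.0
```

```bash
python3 -c "
from h import *
st()
for n in('side','top'):print(stripes(n,grab(n),np.array([.53,.0625,.105])))"
```

```text
t 25.65 tilt a -0.849 pos ang -0.846 r 0.0359 dx 0.0009 off in tool cm [ 0.01  0.09 -3.59] q [-0.53  0.58  1.59  0.71  1.51 -0.77] gw 0.219 F [ 2.5 -3.8  2.4] gf 30.0
{'yellow': (-0.251, 9)}
{'yellow': (-0.315, 38)}
```

Call:
jog_arm(
  motion=[
    [0.35,0,0.018,0,-0.104,0,1],
    [0.35,0,0.018,0,-0.104,0,1],
    [0.35,0,0.018,0,-0.104,0,1],
    [0.35,0,0.018,0,-0.104,0,1],
    [0.35,0,0.018,0,-0.104,0,1],
    [0.35,0,0.018,0,-0.104,0,1],
    [0,0,0,0,0,0,1],
    [0,0,0,0,0,0,1],
    [0,0,0,0,0,0,1],
  ],
)

```text
clock: 26.65
ee_pos: [0.5312, 0.0541, 0.1399]
eef_rot: [-0.079, 0.702, 0.703, 0.081]
ft_force: [4.8, -0.3, 5.4]
gripper_width: 0.226
grasp_force: 30.0
```

```bash
python3 -c "
from h import *
st()
for n in('side','top'):print(stripes(n,grab(n),np.array([.53,.0625,.105])))"
```

```text
t 26.65 tilt a -0.226 pos ang -0.236 r 0.0359 dx 0.0012 off in tool cm [-0.04  0.13 -3.59] q [-0.24  0.4   1.59  0.23  1.22 -0.33] gw 0.226 F [ 4.8 -0.3  5.4] gf 30.0
{'yellow': (0.298, 27)}
{'yellow': (0.298, 37)}
```

```bash
python3 -c "
from h import *
print(arm.job_done())"
```

```text
the job is handed in; nothing more can be done
None
```

The job is handed in at about 27 s. The wheel ran freely to rest from both sides (D about 0.62 rad), and it is now held still in the gripper at 30 N, within about 0.02 rad of where I measured heavy side straight down. The interface did not report the judge's verdict.

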